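# Prime the bench plunger can

### The arm

A 6-joint arm with a two-finger parallel gripper is mounted at the origin on the work surface. World frame = base frame: x ahead of the robot, y to its left, z up, the work surface at z = 0. Lengths are in m, angles in rad, forces in N, time in s.
With the tool pointing down it reaches from about 0.4 to 0.825 m from the base axis. Payload 7 kg.
Tool frame: the origin (TCP) lies midway between the tips of the shut fingers; the grasp point (between the pads) lies hold_point_z behind it (hold_point_z is the distance from the TCP to the grasp point, in m); z points along the fingers, y is the line along which they close (so a half turn about z gives the same grasp; the last joint's range is limited). The gripper opens to 88 mm and grips with 3 to 60 N. Pads are 19 mm wide; open, the fingers measure 130 mm over their backs; the gripper's body (78 mm by 193 mm) begins 47 mm behind the grasp point.
Start: joints at [-1.006, 0.359, 0.012, 0, -1.224, -0.288], TCP at [0.184, -0.649, 0.227] pointing down, gripper open.
Joint ranges: [-3.07, 3.07], [-1.43, 2.12], [-1.02, 1.25], [-3.03, 1.67], [-3.05, -0], [-3.03, 3.03]. Speed limits (rad/s): [2.39, 2.39, 3.01, 3.14, 3.14, 3.14].

### API

Orientations are given as [roll, pitch, yaw] about the fixed x, y, z axes, in that order (R = Rz(yaw) Ry(pitch) Rx(roll)).
In Python, from station import * gives the robot as it stands.
- The arm moves only by the tool apply_moves, never from a script. Its argument "steps" is a list of rows, each an object with "translation": the shift along the world's x, y, z scaled (see below), a list of three; "rotation": the turn, a rotation vector about the world's x, y, z scaled (see below), a list of three. A call has exactly 10 rows; each row is the pose to reach, as a shift and turn from the pose commanded when the call began; what a row does not reach only later rows make up. The controller multiplies each number of a shift by 250 mm and each number of a turn by 30 degrees. A row lasts 1/12 s, in which the tool goes at most 41.7 mm and 7.16 degrees, less where a joint would pass 70% of its speed; a pose out of reach is approached as far as the arm can. A call with a number of a shift or a turn outside -1 to 1 is refused whole. A call with a gripper value outside its range is refused whole. "jaw" is the closure, from -1 (fully open) to 1 (shut), so that 0 is half open, set as the call begins (left out, the last holds). The fingers move at their own pace and stop on an object; "newtons" is the grip in N (left out, the last holds). Time passes only in rows, so rows that repeat a pose let the fingers close, or fill a call up. It gives the time, the measured TCP pose, the force, the opening and the grip force at its end, in the units of the state.
- get_state(): the state, without advancing time (a new reading comes with each control period).
- grab_frame(name): name is "scene" or "top" or "wrist"; returns the picture (384x512x3 uint8, blue, green, red); there is no depth.
- camera_model(name): a dict with "fx", "fy", "cx", "cy" (pixels), "xyz" and "rotation" of the camera in the world. Camera axes: x right, y down, z forward; pixel columns grow to the right and rows downward; lengths in m; the calibration is good to about 2 mm. A picture is of the moment at which its call begins: read the wrist's pose just before it. camera_model takes no time and is no camera call; for the wrist camera it gives the pose at the moment of the call.
- job_done(): hands the job in; it is judged then, once.
The state is a dict: "t": time; "q": joint angles; "qd": joint speeds; "joint_efforts": joint torques, N m; "eef_pos": TCP position; "ee_rot": TCP orientation; "force": force on the tool from outside, world axes, zero at the start; "moment": the same for the moment, N m; "width": finger opening in m; "gripper_force": force on a finger pad.
Only numpy, scipy, OpenCV 4.12 (cv2) and the standard library are available. Lean on these libraries where they do the work, as an engineer would, in place of code of your own. Each camera call takes 0.05 s, during which the arm holds its last target. There are 200 camera calls.

### The job

Prime the plunger can before the shift: take the wide-footed hand pusher, press the can's sprung dish squarely down with it until the dish bottoms out level, and keep it fully down for a second. Then let the dish come back up and stand the pusher upright in the small black drip tray, letting go of it. Press with the pusher only, never with the gripper itself, and do not knock over anything that stands on the bench.

Things in the scene. Friction and masses are not known exactly. Their poses are not given: they have to be found in the camera images.
- dispenser: plunger can fixed to the bench: squat grey steel can 150 mm across, shoulder narrowing above 80 mm, top at z = 101 mm; upright; origin at the centre of its underside; the dish is centred over it
- dish: round aluminium dish on top of the can's plunger, 116 mm over its rim; flat floor 104 mm across and 4 mm thick inside a low rim that stands 4 mm above the floor. Origin at the centre of its underside, z axis up and square to the floor (121 mm above the bench at rest, 101 mm when bottomed). It goes straight down with the plunger and also tips up to 0.14 rad any way on a soft tilt spring (0.8 N m/rad) if pressed at an angle or near its edge
- dish_floor (a point): centre of the dish's floor, top face: 125 mm above the bench at rest
- plunger (a joint): how far the dish is pressed down, m: 0 at rest (up), 0.020 bottomed on the can. Spring: about 4 N starts it, about 14 N holds it bottomed; it springs up by itself when let go
- pusher: hand pusher, loose, standing on the bench: flat round steel foot 62 mm across and 14 mm thick, thin neck (22 mm) to 30 mm, then an upright round black handle 32 mm across from 30 to 84 mm above its underside, capped by a 38 mm collar to 92 mm; about 0.3 kg. Origin at the centre of the foot's flat underside, z up along the handle. It and the driver swap places at random
- tray: black plastic drip tray fixed on the bench, 140 mm (its x) by 120 mm (its y) by 18 mm tall, walls and floor 4 mm; empty; origin at the centre of its underside
- tray_in (a point): centre of the tray's inner floor, 4 mm above the bench; axes as the tray's
- driver: look-alike, not to be used: same black handle as the pusher (32 mm thick, 92 mm tall overall) but a small foot 36 mm across; stands loose on the bench, origin at the centre of its underside
- tin: steel tin with black cap, 72 mm across, about 130 mm tall, loose; origin at the centre of its underside; leave it standing
- aerosol: white spray can with red cap, 60 mm across, about 170 mm tall, loose; origin at the centre of its underside; leave it standing
- flask: clear bottle with black cap, 68 mm across, about 160 mm tall, loose; origin at the centre of its underside; leave it standing
- sprayer: white trigger spray bottle, 72 mm across, 169 mm tall, loose; origin at the centre of its underside; leave it standing
- spray_cap: red spray-can cap standing on the bench, 54 mm across, 34 mm tall, loose; origin at the centre of its underside; leave it standing
- jar: amber glass jar with black lid, 64 mm across, about 70 mm tall, loose; origin at the centre of its underside; leave it standing
- wipes_tub: white and orange tub with lid, 128 mm across, 150 mm tall, loose; origin at the centre of its underside; leave it standing
Mind the look-alikes: they are no part of the job. What is shaped like the pusher but blue or pink is not meant.

How it is judged:
On the way:
1. the dish is pressed fully down (within 2 mm of bottoming) and level (within 0.05 rad) by the pusher, and kept so (value of joint plunger above 0.018 m and angle between dish's own z axis and vertical below 0.05 rad and contact force between pusher and dish above 4 N), for 0.8 s.
At the end, for the whole second after the job is handed in: the dish is back up (within 3 mm), and the pusher stands upright (within 0.06 rad) and still with its whole foot flat on the floor of the drip tray, released (value of joint plunger below 0.003 m and angle between pusher's own z axis and vertical below 0.06 rad and x of pusher in the frame of tray_in between -0.045 and 0.045 m and y of pusher in the frame of tray_in between -0.035 and 0.035 m and z of pusher in the frame of tray_in below 0.005 m and linear speed of pusher below 0.02 m/s and contact force between pusher and the fingers below 0.2 N); the robot touches nothing.
It fails at once if the gripper or arm presses on the dish (contact force between any of the fingers, the arm and dish above 1 N).
It fails at once if something standing on the bench is knocked over (tipped more than 0.6 rad) (angle between any of driver, tin, aerosol, flask, sprayer, spray_cap, jar, wipes_tub's own z axis and vertical above 0.6 rad).
It also fails if it takes over 45 s, if anything falls off the work surface, if the arm or the gripper's body presses on something with over 40 N, if the wrist force passes 120 N, or if a joint passes its speed limit or range.

## Working session

There is one attempt and no reset: what is moved stays moved. The work goes in short steps, Python scripts to look and compute and a tool call to move; the robot and the scene stay as the last step left them, time stands still between calls to the robot, and variables do not carry over. Pictures are saved under pics/ and viewed, at most 10 in all, crops included, and the job is handed in when it is done.

Besides the shell and the picture viewer there is one more tool, called after "Emit:" as a command line: name --argument value ..., lists and objects as JSON in quotes. apply_moves: Moves the arm, as the interface text tells. Shifts and turns lie within -1 to 1; 1 stands for 250 mm of shift or 30 degrees of turn. Its arguments: {"type":"object","properties":{"steps":{"type":"array"},"jaw":{"type":"number"},"newtons":{"type":"number"}},"required":["steps"]}

```bash
mkdir -p pics
python3 - <<'E'
from station import *
import cv2,numpy as np
for n in("scene","top"):
    c=camera_model(n);print(n,{k:np.round(v,4).tolist() for k,v in c.items()})
    cv2.imwrite(f"pics/{n}0.png",grab_frame(n))
s=get_state();print(s)
E
```

```text
scene {'fx': 440.7526, 'fy': 440.7526, 'cx': 258.4367, 'cy': 187.0641, 'xyz': [1.08, 0.5745, 1.1618], 'rotation': [-2.4905, -0.016, 2.479]}
top {'fx': 383.3922, 'fy': 383.3922, 'cx': 247.9001, 'cy': 190.3884, 'xyz': [0.3892, -0.0369, 1.3678], 'rotation': [-2.993, 0.0108, -1.5434]}
{'t': 0.1, 'q': array([-1.00588481e+00,  3.59329499e-01,  1.11541605e-02, -2.57489328e-04,
       -1.22407801e+00, -2.88077531e-01]), 'qd': array([-0.00085032, -0.00231936,  0.0015113 ,  0.00231414,  0.00010755,
       -0.00101873]), 'joint_efforts': array([-1.82744698e-03, -5.84162915e+01,  2.93751454e+01,  7.01561227e+00,
        1.01547613e-02, -9.47402873e-05]), 'eef_pos': array([ 0.18431628, -0.6489108 ,  0.22571796]), 'ee_rot': array([ 3.14012690e+00, -1.81891803e-04, -2.86484621e+00]), 'force': array([ 0.76761998, -0.57527523, -0.34386644]), 'moment': array([-0.01742614,  0.04070544, -0.00289451]), 'gripper_force': 0.0, 'width': 0.08770291001722534}
```

View pics/top0.png

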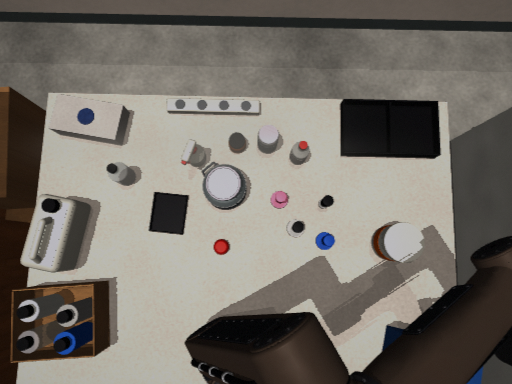

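View pics/scene0.png

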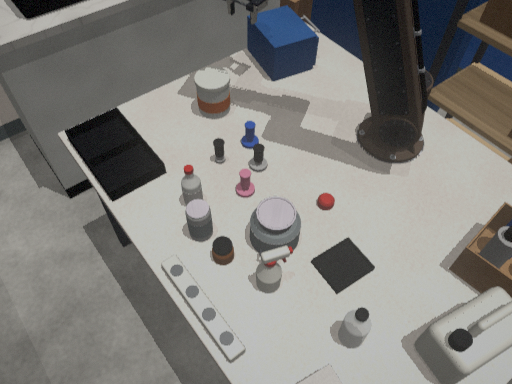

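The top view shows the wide-footed pusher at (297,228), the driver at (326,202), the dish at about (224,184), the tray at about (169,213) and the sprayer at about (192,153). In the scene view the wide foot is at (259,160) and the tray at (343,265).

```bash
cat > h.py <<'E'
from station import *
import cv2,numpy as np
from scipy.spatial.transform import Rotation as R
def rot(c):
    r=np.array(c["rotation"]); return r if r.shape==(3,3) else R.from_euler("xyz",r).as_matrix()
def ray(c,u,v):
    return rot(c)@np.array([(u-c["cx"])/c["fx"],(v-c["cy"])/c["fy"],1.])
def plane(c,u,v,z):
    d=ray(c,u,v);o=np.array(c["xyz"]);return (o+d*(z-o[2])/d[2])
def proj(c,p):
    q=rot(c).T@(np.array(p)-c["xyz"]);return np.array([c["fx"]*q[0]/q[2]+c["cx"],c["fy"]*q[1]/q[2]+c["cy"]])
E
python3 - <<'E'
from h import *
import station
print([ (k,getattr(station,k)) for k in dir(station) if 'hold' in k])
t=cv2.imread("pics/top0.png");c=camera_model("top")
print("quick",plane(c,297,228,0.0),plane(c,326,202,.09))
g=t.max(2)
def blob(m,x0,y0,x1,y1):
    k=np.zeros_like(g);k[y0:y1,x0:x1]=m[y0:y1,x0:x1]
    cs,_=cv2.findContours(k,cv2.RETR_EXTERNAL,cv2.CHAIN_APPROX_NONE);return max(cs,key=cv2.contourArea)
tr=blob((g<60).astype(np.uint8)*255,140,185,198,240)
r=cv2.minAreaRect(tr);print("tray",r);print(np.round([plane(c,*p,.018) for p in cv2.boxPoints(r)],4));print("ctr",plane(c,*r[0],.018))
h=blob((g<80).astype(np.uint8)*255,284,214,312,244)
M=cv2.minEnclosingCircle(h);print("handle",M,plane(c,*M[0],.092))
for n,b in(("pusher",(277,208,317,248)),("dish",(194,150,254,215))):
    cv2.imwrite(f"pics/{n}.png",0) if 0 else None
a=cv2.resize(t[205:250,275:345],None,fx=8,fy=8,interpolation=cv2.INTER_CUBIC)[:,:400]
b=cv2.resize(t[150:220,190:260],None,fx=5.14,fy=5.14,interpolation=cv2.INTER_CUBIC)[:360]
cv2.imwrite("pics/crop1.png",np.hstack([a,b]))
E
```

```text
[('hold_point_z', 0.0188)]
quick [ 0.46310752 -0.19457303  0.        ] [ 0.54759838 -0.28038131  0.09      ]
tray ((168.35000610351562, 212.55001831054688), (33.65827941894531, 39.73939895629883), 8.130102157592773)
[[0.4417 0.3273 0.018 ]
 [0.5819 0.3164 0.018 ]
 [0.5678 0.1965 0.018 ]
 [0.4283 0.2091 0.018 ]]
ctr [0.50438994 0.26229744 0.018     ]
handle ((297.68182373046875, 226.5), 5.876578330993652) [ 0.46315371 -0.18618353  0.092     ]
```

View pics/crop1.png

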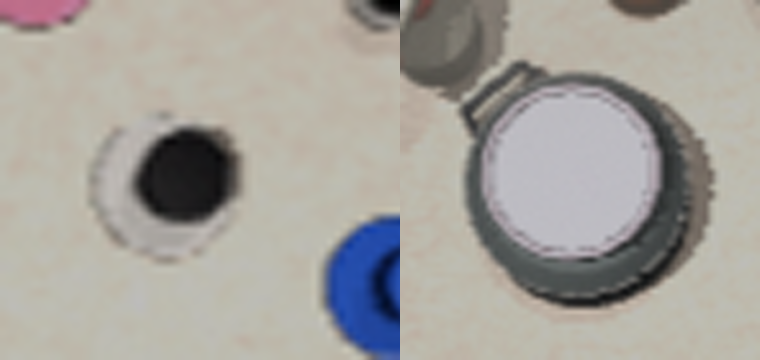

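The crop shows the foot circle centred at crop (165,184) and the collar at (185,174), with the dish rim spanning x 482–662 and y 84–260. The handle stands on the wide steel foot.

Run:
```python
from h import *
c=camera_model("top")
f=lambda n,u,v,z:print(n,np.round(plane(c,u,v,z),4))
f("foot",295.2,227.6,.014);f("collar",297.7,226.3,.092)
f("dish",223,183,.129);f("blue foot",325,243,.014);f("pink foot",280,201,.014);f("driver",327,202,.092);f("spray top",190,152,.16)
d=camera_model("scene")
p=np.array([.463,-.187,.0]);
for q in([.463,-.187,.014],[.463,-.187,.092],[.617,.066,.129],[.504,.262,.018]):print(q,proj(d,q))
s=cv2.imread("pics/scene0.png")
a=cv2.resize(s[135:180,235:285],None,fx=8,fy=8,interpolation=cv2.INTER_CUBIC)
b=cv2.resize(s[185:245,245:305],None,fx=6,fy=6,interpolation=cv2.INTER_CUBIC)
cv2.imwrite("pics/crop2.png",np.hstack([a,b]))
```

```text
foot [ 0.4636 -0.1866  0.014 ]
collar [ 0.4638 -0.1862  0.092 ]
dish [0.5967 0.0638 0.129 ]
blue foot [ 0.4128 -0.291   0.014 ]
pink foot [ 0.5563 -0.1319  0.014 ]
driver [ 0.5474 -0.2833  0.092 ]
spray top [0.6905 0.172  0.16  ]
[0.463, -0.187, 0.014] [258.31800161 162.57834273]
[0.463, -0.187, 0.092] [258.69389238 147.10880266]
[0.617, 0.066, 0.129] [271.13606327 215.88924745]
[0.504, 0.262, 0.018] [342.48377708 262.25443994]
```

View pics/crop2.png

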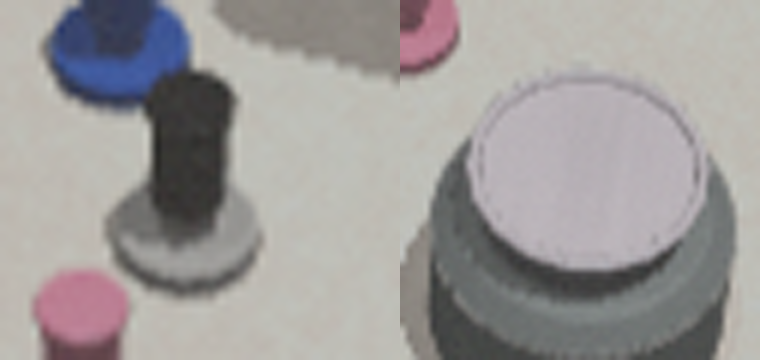

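Emit:
apply_moves --steps '[{"translation": [0.04, 0.07, 0], "rotation": [0, 0, 0]}, {"translation": [0.11, 0.18, 0], "rotation": [0, 0, 0]}, {"translation": [0.19, 0.31, 0], "rotation": [0, 0, 0]}, {"translation": [0.27, 0.44, 0], "rotation": [0, 0, 0]}, {"translation": [0.35, 0.57, 0], "rotation": [0, 0, 0]}, {"translation": [0.42, 0.69, 0], "rotation": [0, 0, 0]}, {"translation": [0.48, 0.79, 0], "rotation": [0, 0, 0]}, {"translation": [0.53, 0.87, 0], "rotation": [0, 0, 0]}, {"translation": [0.56, 0.925, 0], "rotation": [0, 0, 0]}, {"translation": [0.56, 0.925, 0], "rotation": [0, 0, 0]}]' --jaw -1 --newtons 30

```text
t: 0.93
eef_pos: [0.3255, -0.4158, 0.2267]
ee_rot: [3.141, 0.001, -2.862]
force: [0.0, 0.7, -0.2]
width: 0.0878
gripper_force: 0.0
```

Emit:
apply_moves --steps '[{"translation": [0.04, 0.07, 0], "rotation": [0, 0, 0]}, {"translation": [0.11, 0.18, 0], "rotation": [0, 0, 0]}, {"translation": [0.19, 0.31, 0], "rotation": [0, 0, 0]}, {"translation": [0.27, 0.44, 0], "rotation": [0, 0, 0]}, {"translation": [0.35, 0.57, 0], "rotation": [0, 0, 0]}, {"translation": [0.42, 0.69, 0], "rotation": [0, 0, 0]}, {"translation": [0.48, 0.79, 0], "rotation": [0, 0, 0]}, {"translation": [0.53, 0.87, 0], "rotation": [0, 0, 0]}, {"translation": [0.56, 0.925, 0], "rotation": [0, 0, 0]}, {"translation": [0.56, 0.925, 0], "rotation": [0, 0, 0]}]'

```text
t: 1.77
eef_pos: [0.4657, -0.1851, 0.2263]
ee_rot: [3.141, -0.0, -2.863]
force: [-0.4, 0.4, 0.4]
width: 0.0876
gripper_force: 0.0
```

Run:
```python
from h import *
c=camera_model("wrist");w=grab_frame("wrist");cv2.imwrite("pics/w1.png",w);s=get_state()
print(s["eef_pos"],s["ee_rot"],c["xyz"],s["t"])
for p in([.4637,-.1864,.014],[.4637,-.1864,.092]):print(proj(c,p))
d=camera_model("scene");print(proj(d,[.5967,.0638,.129]))
t=c
```

```text
[ 0.46489713 -0.18606512  0.22624633] [ 3.14137163e+00 -5.91609002e-04 -2.86269557e+00] [ 0.39519273 -0.20644223  0.38448211] 1.8167
[258.93022371 168.34295096]
[259.01557939 182.34673032]
[276.22649711 211.73543441]
```

View pics/w1.png

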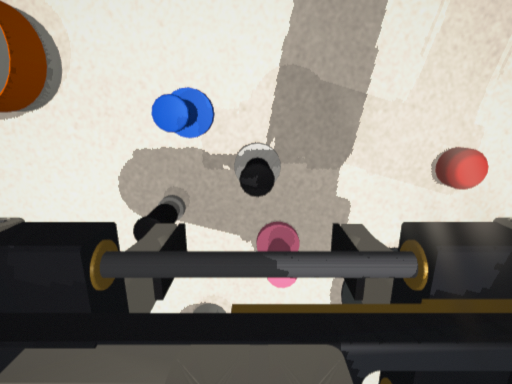

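The wrist view shows the foot at (257,164) and the collar at (257,177). The projection predicted (259,168) and (259,182), so the estimate is within a few mm. The driver is at lower left, clear of both fingers. I'll descend now.

Emit:
apply_moves --steps '[{"translation": [-0.006, 0, -0.06], "rotation": [0, 0, 0]}, {"translation": [-0.006, 0, -0.16], "rotation": [0, 0, 0]}, {"translation": [-0.006, 0, -0.27], "rotation": [0, 0, 0]}, {"translation": [-0.006, 0, -0.38], "rotation": [0, 0, 0]}, {"translation": [-0.006, 0, -0.49], "rotation": [0, 0, 0]}, {"translation": [-0.006, 0, -0.58], "rotation": [0, 0, 0]}, {"translation": [-0.006, 0, -0.66], "rotation": [0, 0, 0]}, {"translation": [-0.006, 0, -0.72], "rotation": [0, 0, 0]}, {"translation": [-0.006, 0, -0.748], "rotation": [0, 0, 0]}, {"translation": [-0.006, 0, -0.748], "rotation": [0, 0, 0]}]'

```text
t: 2.65
eef_pos: [0.4614, -0.1876, 0.038]
ee_rot: [3.141, -0.003, -2.866]
force: [0.2, 0.1, 0.1]
width: 0.0879
gripper_force: 0.0
```

Emit:
apply_moves --steps '[{"translation": [0, 0, 0], "rotation": [0, 0, 0]}, {"translation": [0, 0, 0], "rotation": [0, 0, 0]}, {"translation": [0, 0, 0], "rotation": [0, 0, 0]}, {"translation": [0, 0, 0], "rotation": [0, 0, 0]}, {"translation": [0, 0, 0], "rotation": [0, 0, 0]}, {"translation": [0, 0, 0], "rotation": [0, 0, 0]}, {"translation": [0, 0, 0], "rotation": [0, 0, 0]}, {"translation": [0, 0, 0], "rotation": [0, 0, 0]}, {"translation": [0, 0, 0], "rotation": [0, 0, 0]}, {"translation": [0, 0, 0], "rotation": [0, 0, 0]}]' --jaw 1 --newtons 45

```text
t: 3.48
eef_pos: [0.4625, -0.1867, 0.0393]
ee_rot: [3.141, -0.001, -2.865]
force: [-0.1, 0.5, -3.6]
width: 0.0317
gripper_force: 48.9
```

Emit:
apply_moves --steps '[{"translation": [0, 0, 0.04], "rotation": [0, 0, 0]}, {"translation": [0, 0, 0.12], "rotation": [0, 0, 0]}, {"translation": [0, 0, 0.22], "rotation": [0, 0, 0]}, {"translation": [0, 0, 0.33], "rotation": [0, 0, 0]}, {"translation": [0, 0, 0.44], "rotation": [0, 0, 0]}, {"translation": [0, 0, 0.55], "rotation": [0, 0, 0]}, {"translation": [0, 0, 0.64], "rotation": [0, 0, 0]}, {"translation": [0, 0, 0.71], "rotation": [0, 0, 0]}, {"translation": [0, 0, 0.76], "rotation": [0, 0, 0]}, {"translation": [0, 0, 0.76], "rotation": [0, 0, 0]}]'

```text
t: 4.32
eef_pos: [0.4639, -0.1869, 0.2319]
ee_rot: [-3.14, 0.003, -2.865]
force: [0.7, 0.1, -3.1]
width: 0.0316
gripper_force: 48.9
```

Emit:
apply_moves --steps '[{"translation": [0.03, 0.06, 0], "rotation": [0, 0, 0]}, {"translation": [0.08, 0.16, 0], "rotation": [0, 0, 0]}, {"translation": [0.15, 0.28, 0], "rotation": [0, 0, 0]}, {"translation": [0.22, 0.41, 0], "rotation": [0, 0, 0]}, {"translation": [0.29, 0.54, 0], "rotation": [0, 0, 0]}, {"translation": [0.36, 0.67, 0], "rotation": [0, 0, 0]}, {"translation": [0.43, 0.8, 0], "rotation": [0, 0, 0]}, {"translation": [0.49, 0.91, 0], "rotation": [0, 0, 0]}, {"translation": [0.53, 0.98, 0], "rotation": [0, 0, 0]}, {"translation": [0.54, 1, 0], "rotation": [0, 0, 0]}]'

```text
t: 5.15
eef_pos: [0.5986, 0.0659, 0.2272]
ee_rot: [3.141, -0.003, -2.863]
force: [0.7, -0.1, -3.8]
width: 0.0315
gripper_force: 48.9
```

Run:
```python
from h import *
c=camera_model("wrist");w=grab_frame("wrist");s=get_state();cv2.imwrite("pics/sc1.png",grab_frame("scene"))
print(s["eef_pos"],s["ee_rot"],s["t"],s["force"],s["width"])
P=s["eef_pos"]
f=P-[0,0,.039]
d=camera_model("scene")
print("wrist foot",proj(c,f),"dish",proj(c,[.597,.064,.129]));print("scene foot",proj(d,f),"dish",proj(d,[.597,.064,.129]))
a=cv2.resize(cv2.imread("pics/sc1.png")[130:280,180:380],(400,300),interpolation=cv2.INTER_CUBIC)
cv2.imwrite("pics/w2.png",np.hstack([w[:300,56:456],a]))
```

```text
[0.59826825 0.06525442 0.22734426] [ 3.14147524e+00 -2.76589785e-03 -2.86301173e+00] 5.2 [ 1.12007377  0.32286428 -3.10520772] 0.03175501142226838
wrist foot [259.41922027 215.4901723 ] dish [258.32488257 191.90709274]
scene foot [277.17039905 200.11927114] dish [276.18934797 211.83545648]
```

View pics/w2.png

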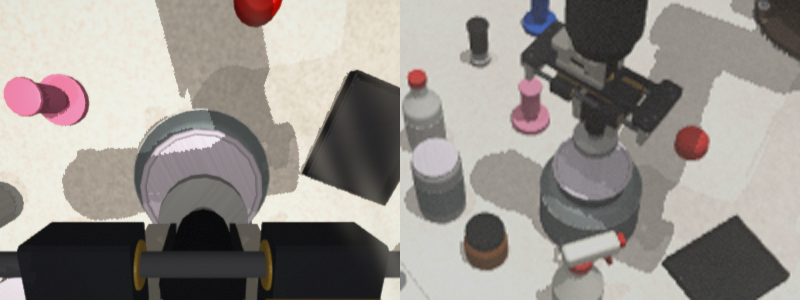

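The composite shows the foot centred over the dish sideways: its wrist column is about 261, against about 259.5 for the dish. The dish's far edge is at row 131 and the foot's far edge is at row 176. I'll check the fore-aft offset from those edges.

Run:
```python
from h import *
c=camera_model("wrist");P=get_state()["eef_pos"]
u=np.array([-.961,-.275,0])
for dx in(-.006,0,.006):
  print(dx,"rim",proj(c,np.array([.597,.064,.129])+u*(.058+dx)),"foot",proj(c,P-[0,0,.025]+u*(.031+dx)))
w=cv2.imread("pics/w2.png");print(w[120:190:2,205-5].tolist())
```

```text
-0.006 rim [260.03506743 137.2411597 ] foot [260.20951382 188.10929897]
0 rim [260.03466686 130.35607585] foot [260.21046724 179.32818536]
0.006 rim [260.03426115 123.38258104] foot [260.21143707 170.39582041]
[[118, 119, 113], [132, 134, 126], [147, 148, 140], [153, 155, 145], [137, 134, 135], [205, 196, 210], [229, 223, 231], [185, 177, 189], [233, 227, 236], [236, 231, 239], [237, 232, 240], [238, 233, 240], [239, 233, 240], [239, 233, 240], [222, 216, 224], [145, 140, 148], [141, 135, 144], [142, 136, 145], [141, 135, 144], [139, 134, 143], [139, 133, 142], [138, 132, 140], [137, 131, 139], [137, 131, 140], [136, 131, 140], [136, 131, 139], [135, 130, 138], [105, 104, 109], [72, 75, 77], [97, 100, 102], [116, 119, 121], [117, 121, 122], [114, 119, 120], [114, 118, 120], [115, 119, 120]]
```

The foot sits about 2 mm off the dish centre, which is close enough, so I'll press now.

Emit:
apply_moves --steps '[{"translation": [0.002, 0, -0.05], "rotation": [0, 0, 0]}, {"translation": [0.004, 0, -0.12], "rotation": [0, 0, 0]}, {"translation": [0.004, 0, -0.18], "rotation": [0, 0, 0]}, {"translation": [0.004, 0, -0.22], "rotation": [0, 0, 0]}, {"translation": [0.004, 0, -0.24], "rotation": [0, 0, 0]}, {"translation": [0.004, 0, -0.255], "rotation": [0, 0, 0]}, {"translation": [0.004, 0, -0.27], "rotation": [0, 0, 0]}, {"translation": [0.004, 0, -0.285], "rotation": [0, 0, 0]}, {"translation": [0.004, 0, -0.3], "rotation": [0, 0, 0]}, {"translation": [0.004, 0, -0.31], "rotation": [0, 0, 0]}]'

```text
t: 6.08
eef_pos: [0.5992, 0.0628, 0.1529]
ee_rot: [-3.141, 0.001, -2.865]
force: [-2.8, -2.5, 8.0]
width: 0.0315
gripper_force: 48.5
```

Emit:
apply_moves --steps '[{"translation": [0, 0, -0.006], "rotation": [0, 0, 0]}, {"translation": [0, 0, -0.012], "rotation": [0, 0, 0]}, {"translation": [0, 0, -0.018], "rotation": [0, 0, 0]}, {"translation": [0, 0, -0.024], "rotation": [0, 0, 0]}, {"translation": [0, 0, -0.028], "rotation": [0, 0, 0]}, {"translation": [0, 0, -0.032], "rotation": [0, 0, 0]}, {"translation": [0, 0, -0.036], "rotation": [0, 0, 0]}, {"translation": [0, 0, -0.036], "rotation": [0, 0, 0]}, {"translation": [0, 0, -0.036], "rotation": [0, 0, 0]}, {"translation": [0, 0, -0.036], "rotation": [0, 0, 0]}]'

```text
t: 6.92
eef_pos: [0.5993, 0.0628, 0.1447]
ee_rot: [-3.141, 0.001, -2.864]
force: [-4.9, -2.8, 10.0]
width: 0.0315
gripper_force: 48.5
```

Emit:
apply_moves --steps '[{"translation": [0, 0, -0.004], "rotation": [0, 0, 0]}, {"translation": [0, 0, -0.008], "rotation": [0, 0, 0]}, {"translation": [0, 0, -0.012], "rotation": [0, 0, 0]}, {"translation": [0, 0, -0.016], "rotation": [0, 0, 0]}, {"translation": [0, 0, -0.016], "rotation": [0, 0, 0]}, {"translation": [0, 0, -0.016], "rotation": [0, 0, 0]}, {"translation": [0, 0, -0.016], "rotation": [0, 0, 0]}, {"translation": [0, 0, -0.016], "rotation": [0, 0, 0]}, {"translation": [0, 0, -0.016], "rotation": [0, 0, 0]}, {"translation": [0, 0, -0.016], "rotation": [0, 0, 0]}]'

```text
t: 7.75
eef_pos: [0.5997, 0.0629, 0.1427]
ee_rot: [-3.14, 0.003, -2.864]
force: [-9.6, -2.2, 22.7]
width: 0.0313
gripper_force: 47.4
```

Run:
```python
from h import *
s=get_state();print({k:np.round(s[k],4) for k in("t","eef_pos","ee_rot","force","moment")})
w=grab_frame("scene");cv2.imwrite("pics/sc2.png",cv2.resize(w[150:260,200:350],(750,550),interpolation=cv2.INTER_CUBIC))
```

```text
{'t': np.float64(7.75), 'eef_pos': array([0.5997, 0.0629, 0.1427]), 'ee_rot': array([-3.1404e+00,  2.9000e-03, -2.8636e+00]), 'force': array([-9.5746, -2.1638, 22.7201]), 'moment': array([-8.4990e-01,  3.9277e+00,  2.5000e-03])}
```

View pics/sc2.png

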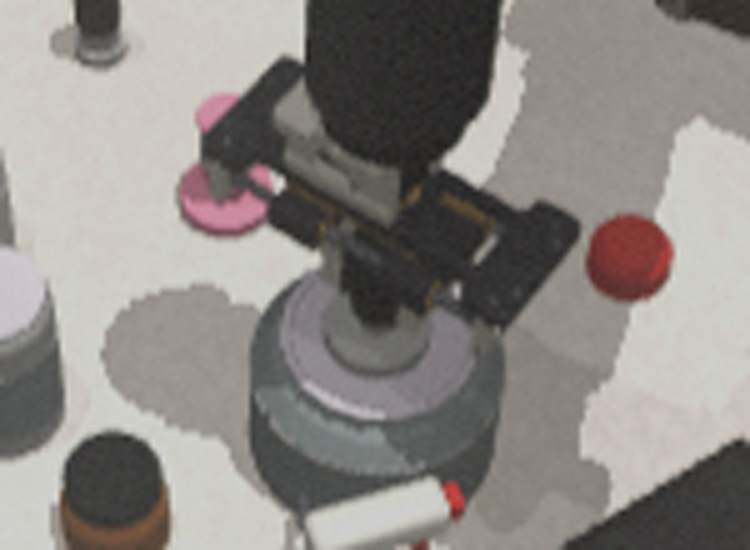

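Run:
```python
from h import *
d=camera_model("scene");a=np.linspace(0,2*np.pi,360)
def ext(t,cx=.597,cy=.064,r=.058):
    ring=R.from_rotvec(t).apply(np.c_[r*np.cos(a),r*np.sin(a),a*0+.008])+[cx,cy,.101]
    q=(np.array([proj(d,p) for p in ring])-[200,150])*5
    i=[q[:,0].argmin(),q[:,0].argmax(),q[:,1].argmax(),q[:,1].argmin()];return q[i].round().tolist()
for t in([0,0,0],[.06,0,0],[-.06,0,0],[0,.06,0],[0,-.06,0]):print(t,ext(t))
im=cv2.imread("pics/sc2.png");g=cv2.cvtColor(im,cv2.COLOR_BGR2GRAY)
print("col380",g[370:440:3,380].tolist());print("row340",g[340,265:310:3].tolist(),g[340,455:500:3].tolist())
b=g[390:425,:];print("lowest rim",[(x,int(390+np.argmin(np.diff(g[390:430,x].astype(int))))) for x in range(320,441,15)])
```

```text
[0, 0, 0] [[278.0, 328.0], [481.0, 334.0], [382.0, 416.0], [376.0, 247.0]]
[0.06, 0, 0] [[278.0, 329.0], [480.0, 331.0], [380.0, 413.0], [379.0, 249.0]]
[-0.06, 0, 0] [[279.0, 326.0], [481.0, 336.0], [386.0, 419.0], [375.0, 244.0]]
[0, 0.06, 0] [[277.0, 331.0], [480.0, 332.0], [379.0, 418.0], [379.0, 245.0]]
[0, -0.06, 0] [[279.0, 325.0], [481.0, 337.0], [387.0, 413.0], [373.0, 248.0]]
col380 [90, 84, 97, 115, 131, 138, 139, 139, 140, 140, 139, 137, 133, 148, 168, 181, 157, 107, 87, 102, 117, 136, 145, 146]
row340 [86, 88, 90, 92, 99, 123, 140, 137, 132, 130, 136, 140, 138, 138, 139] [122, 121, 123, 125, 123, 114, 103, 98, 95, 96, 94, 92, 92, 91, 93]
lowest rim [(320, 401), (335, 408), (350, 414), (365, 418), (380, 419), (395, 418), (410, 412), (425, 410), (440, 401)]
```

The rim's lowest point is at crop (381,419), against (382,416) predicted for a level, bottomed dish, so it is bottomed and close to level. I'll relieve the sideways load and hold.

Emit:
apply_moves --steps '[{"translation": [-0.002, 0, 0], "rotation": [0, 0, 0]}, {"translation": [-0.004, 0, 0], "rotation": [0, 0, 0]}, {"translation": [-0.004, 0, 0], "rotation": [0, 0, 0]}, {"translation": [-0.004, 0, 0], "rotation": [0, 0, 0]}, {"translation": [-0.004, 0, 0], "rotation": [0, 0, 0]}, {"translation": [-0.004, 0, 0], "rotation": [0, 0, 0]}, {"translation": [-0.004, 0, 0], "rotation": [0, 0, 0]}, {"translation": [-0.004, 0, 0], "rotation": [0, 0, 0]}, {"translation": [-0.004, 0, 0], "rotation": [0, 0, 0]}, {"translation": [-0.004, 0, 0], "rotation": [0, 0, 0]}]'

```text
t: 8.63
eef_pos: [0.5994, 0.0629, 0.1427]
ee_rot: [-3.14, 0.004, -2.863]
force: [-6.9, -2.6, 21.3]
width: 0.0315
gripper_force: 47.5
```

Emit:
apply_moves --steps '[{"translation": [-0.004, -0.002, 0], "rotation": [0, 0, 0]}, {"translation": [-0.01, -0.003, 0], "rotation": [0, 0, 0]}, {"translation": [-0.01, -0.003, 0], "rotation": [0, 0, 0]}, {"translation": [-0.01, -0.003, 0], "rotation": [0, 0, 0]}, {"translation": [-0.01, -0.003, 0], "rotation": [0, 0, 0]}, {"translation": [-0.01, -0.003, 0], "rotation": [0, 0, 0]}, {"translation": [-0.01, -0.003, 0], "rotation": [0, 0, 0]}, {"translation": [-0.01, -0.003, 0], "rotation": [0, 0, 0]}, {"translation": [-0.01, -0.003, 0], "rotation": [0, 0, 0]}, {"translation": [-0.01, -0.003, 0], "rotation": [0, 0, 0]}]'

```text
t: 9.47
eef_pos: [0.5988, 0.0628, 0.1428]
ee_rot: [-3.14, 0.008, -2.863]
force: [-0.2, -2.8, 15.2]
width: 0.0315
gripper_force: 48.1
```

Emit:
apply_moves --steps '[{"translation": [0, 0, 0], "rotation": [0, 0, 0]}, {"translation": [0, 0, 0], "rotation": [0, 0, 0]}, {"translation": [0, 0, 0], "rotation": [0, 0, 0]}, {"translation": [0, 0, 0], "rotation": [0, 0, 0]}, {"translation": [0, 0, 0], "rotation": [0, 0, 0]}, {"translation": [0, 0, 0], "rotation": [0, 0, 0]}, {"translation": [0, 0, 0], "rotation": [0, 0, 0]}, {"translation": [0, 0, 0], "rotation": [0, 0, 0]}, {"translation": [0, 0, 0], "rotation": [0, 0, 0]}, {"translation": [0, 0, 0], "rotation": [0, 0, 0]}]'

```text
t: 10.3
eef_pos: [0.5988, 0.0628, 0.1428]
ee_rot: [-3.14, 0.008, -2.863]
force: [0.1, -1.9, 15.7]
width: 0.0313
gripper_force: 48.1
```

Run:
```python
from h import *
c=camera_model("wrist");w=grab_frame("wrist");s=get_state();t=grab_frame("scene")
print({k:np.round(s[k],4) for k in("t","eef_pos","ee_rot","force","moment")})
a=np.linspace(0,2*np.pi,360)
b=cv2.resize(t[150:260,200:300],(400,440),interpolation=cv2.INTER_CUBIC)
v=w.copy()
for z,r,x,y in((.101+.008,.058,.597,.064),):
    q=[proj(c,[x+r*np.cos(k),y+r*np.sin(k),z]) for k in a]
    q=np.array(q);print("pred rim",q.min(0),q.max(0))
cv2.imwrite("pics/w3.png",np.hstack([cv2.resize(v[100:300,170:350],(396,440),interpolation=cv2.INTER_CUBIC),b]))
```

```text
{'t': np.float64(10.35), 'eef_pos': array([0.5989, 0.0628, 0.1428]), 'ee_rot': array([-3.1402,  0.0079, -2.8633]), 'force': array([-0.0505, -2.617 , 14.7088]), 'moment': array([-0.9469,  0.0822,  0.0314])}
pred rim [181.55316871 134.03381367] [343.63528036 286.38029699]
```

View pics/w3.png

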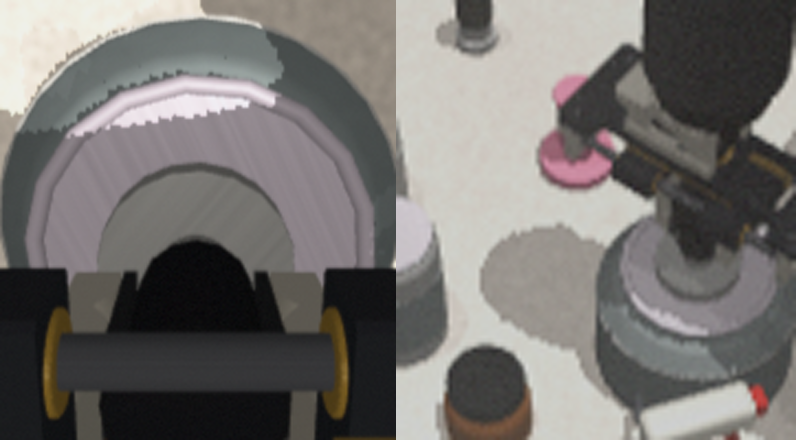

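The wrist crop shows the foot flat and centred in the dish. The rim's far edge is at row 134.5, against 134.0 predicted for a level dish at the bottom. The load is vertical at about 18 N and has been held for more than 1.7 s, so I'll lift and carry the pusher to the tray.

Emit:
apply_moves --steps '[{"translation": [0, 0, 0.015], "rotation": [0, 0, 0]}, {"translation": [0, 0, 0.035], "rotation": [0, 0, 0]}, {"translation": [0, 0, 0.06], "rotation": [0, 0, 0]}, {"translation": [0, 0, 0.09], "rotation": [0, 0, 0]}, {"translation": [0, 0, 0.13], "rotation": [0, 0, 0]}, {"translation": [0, 0, 0.18], "rotation": [0, 0, 0]}, {"translation": [0, 0, 0.24], "rotation": [0, 0, 0]}, {"translation": [0, 0, 0.3], "rotation": [0, 0, 0]}, {"translation": [0, 0, 0.35], "rotation": [0, 0, 0]}, {"translation": [0, 0, 0.37], "rotation": [0, 0, 0]}]'

```text
t: 11.23
eef_pos: [0.5954, 0.0628, 0.233]
ee_rot: [3.141, 0.001, -2.865]
force: [0.8, 0.6, -3.4]
width: 0.0316
gripper_force: 49.6
```

Emit:
apply_moves --steps '[{"translation": [-0.02, 0.04, 0], "rotation": [0, 0, 0]}, {"translation": [-0.05, 0.11, 0], "rotation": [0, 0, 0]}, {"translation": [-0.09, 0.2, 0], "rotation": [0, 0, 0]}, {"translation": [-0.14, 0.31, 0], "rotation": [0, 0, 0]}, {"translation": [-0.19, 0.42, 0], "rotation": [0, 0, 0]}, {"translation": [-0.24, 0.54, 0], "rotation": [0, 0, 0]}, {"translation": [-0.29, 0.65, 0], "rotation": [0, 0, 0]}, {"translation": [-0.33, 0.74, 0], "rotation": [0, 0, 0]}, {"translation": [-0.35, 0.79, 0], "rotation": [0, 0, 0]}, {"translation": [-0.356, 0.796, 0], "rotation": [0, 0, 0]}]'

```text
t: 12.07
eef_pos: [0.5048, 0.2636, 0.2305]
ee_rot: [3.142, -0.002, -2.862]
force: [-0.6, -0.6, -4.2]
width: 0.0314
gripper_force: 49.6
```

Run:
```python
from h import *
s=get_state();w=grab_frame("scene");t=grab_frame("wrist")
print({k:np.round(s[k],4) for k in("t","eef_pos","ee_rot","force","width")})
cv2.imwrite("pics/sc3.png",np.hstack([cv2.resize(w[130:320,240:440],(400,380),interpolation=cv2.INTER_CUBIC),t[:380,56:456]]))
```

```text
{'t': np.float64(12.0667), 'eef_pos': array([0.5048, 0.2636, 0.2305]), 'ee_rot': array([ 3.1416e+00, -1.7000e-03, -2.8624e+00]), 'force': array([-0.5634, -0.584 , -4.1748]), 'width': np.float64(0.0314)}
```

View pics/sc3.png

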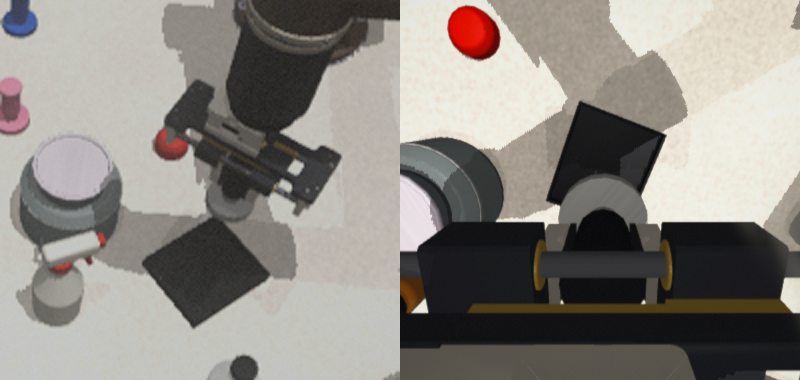

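The pusher hangs upright above the tray and the dish is back up. I'll lower it.

Emit:
apply_moves --steps '[{"translation": [0, 0, -0.04], "rotation": [0, 0, 0]}, {"translation": [0, 0, -0.12], "rotation": [0, 0, 0]}, {"translation": [0, 0, -0.22], "rotation": [0, 0, 0]}, {"translation": [0, 0, -0.33], "rotation": [0, 0, 0]}, {"translation": [0, 0, -0.44], "rotation": [0, 0, 0]}, {"translation": [0, 0, -0.54], "rotation": [0, 0, 0]}, {"translation": [0, 0, -0.63], "rotation": [0, 0, 0]}, {"translation": [0, 0, -0.69], "rotation": [0, 0, 0]}, {"translation": [0, 0, -0.72], "rotation": [0, 0, 0]}, {"translation": [0, 0, -0.73], "rotation": [0, 0, 0]}]'

```text
t: 13.0
eef_pos: [0.506, 0.2597, 0.0471]
ee_rot: [-3.14, -0.003, -2.866]
force: [-0.4, 0.4, -2.5]
width: 0.0313
gripper_force: 49.6
```

Emit:
apply_moves --steps '[{"translation": [0, 0, -0.003], "rotation": [0, 0, 0]}, {"translation": [0, 0, -0.006], "rotation": [0, 0, 0]}, {"translation": [0, 0, -0.009], "rotation": [0, 0, 0]}, {"translation": [0, 0, -0.012], "rotation": [0, 0, 0]}, {"translation": [0, 0, -0.015], "rotation": [0, 0, 0]}, {"translation": [0, 0, -0.018], "rotation": [0, 0, 0]}, {"translation": [0, 0, -0.021], "rotation": [0, 0, 0]}, {"translation": [0, 0, -0.024], "rotation": [0, 0, 0]}, {"translation": [0, 0, -0.024], "rotation": [0, 0, 0]}, {"translation": [0, 0, -0.024], "rotation": [0, 0, 0]}]'

```text
t: 13.83
eef_pos: [0.5064, 0.2614, 0.043]
ee_rot: [-3.141, -0.0, -2.865]
force: [-0.2, -0.5, -3.0]
width: 0.0315
gripper_force: 49.6
```

Not touching the floor yet, so I'll lower in small steps.

Emit:
apply_moves --steps '[{"translation": [0, 0, -0.002], "rotation": [0, 0, 0]}, {"translation": [0, 0, -0.004], "rotation": [0, 0, 0]}, {"translation": [0, 0, -0.006], "rotation": [0, 0, 0]}, {"translation": [0, 0, -0.008], "rotation": [0, 0, 0]}, {"translation": [0, 0, -0.008], "rotation": [0, 0, 0]}, {"translation": [0, 0, -0.008], "rotation": [0, 0, 0]}, {"translation": [0, 0, -0.008], "rotation": [0, 0, 0]}, {"translation": [0, 0, -0.008], "rotation": [0, 0, 0]}, {"translation": [0, 0, -0.008], "rotation": [0, 0, 0]}, {"translation": [0, 0, -0.008], "rotation": [0, 0, 0]}]'

```text
t: 14.67
eef_pos: [0.5065, 0.2616, 0.0421]
ee_rot: [3.141, 0.001, -2.864]
force: [-5.3, -1.6, 7.0]
width: 0.0316
gripper_force: 48.7
```

Emit:
apply_moves --steps '[{"translation": [0, 0, 0.003], "rotation": [0, 0, 0]}, {"translation": [0, 0, 0.005], "rotation": [0, 0, 0]}, {"translation": [0, 0, 0.005], "rotation": [0, 0, 0]}, {"translation": [0, 0, 0.005], "rotation": [0, 0, 0]}, {"translation": [0, 0, 0.005], "rotation": [0, 0, 0]}, {"translation": [0, 0, 0.005], "rotation": [0, 0, 0]}, {"translation": [0, 0, 0.005], "rotation": [0, 0, 0]}, {"translation": [0, 0, 0.005], "rotation": [0, 0, 0]}, {"translation": [0, 0, 0.005], "rotation": [0, 0, 0]}, {"translation": [0, 0, 0.005], "rotation": [0, 0, 0]}]'

```text
t: 15.5
eef_pos: [0.5064, 0.2615, 0.0423]
ee_rot: [-3.142, -0.0, -2.865]
force: [-0.3, -0.2, -3.1]
width: 0.0314
gripper_force: 49.6
```

Emit:
apply_moves --steps '[{"translation": [0, 0, 0], "rotation": [0, 0, 0]}, {"translation": [0, 0, 0], "rotation": [0, 0, 0]}, {"translation": [0, 0, 0], "rotation": [0, 0, 0]}, {"translation": [0, 0, 0], "rotation": [0, 0, 0]}, {"translation": [0, 0, 0], "rotation": [0, 0, 0]}, {"translation": [0, 0, 0], "rotation": [0, 0, 0]}, {"translation": [0, 0, 0], "rotation": [0, 0, 0]}, {"translation": [0, 0, 0], "rotation": [0, 0, 0]}, {"translation": [0, 0, 0], "rotation": [0, 0, 0]}, {"translation": [0, 0, 0], "rotation": [0, 0, 0]}]' --jaw -1

```text
t: 16.33
eef_pos: [0.5066, 0.2618, 0.0425]
ee_rot: [3.141, 0.001, -2.865]
force: [1.0, 1.5, -3.0]
width: 0.0866
gripper_force: 1.4
```

Emit:
apply_moves --steps '[{"translation": [0, 0, 0], "rotation": [0, 0, 0]}, {"translation": [0, 0, 0], "rotation": [0, 0, 0]}, {"translation": [0, 0, 0], "rotation": [0, 0, 0]}, {"translation": [0, 0, 0], "rotation": [0, 0, 0]}, {"translation": [0, 0, 0], "rotation": [0, 0, 0]}, {"translation": [0, 0, 0], "rotation": [0, 0, 0]}, {"translation": [0, 0, 0], "rotation": [0, 0, 0]}, {"translation": [0, 0, 0], "rotation": [0, 0, 0]}, {"translation": [0, 0, 0], "rotation": [0, 0, 0]}, {"translation": [0, 0, 0], "rotation": [0, 0, 0]}]'

```text
t: 17.17
eef_pos: [0.5065, 0.2615, 0.0423]
ee_rot: [-3.142, 0.0, -2.865]
force: [-0.2, 0.7, -2.1]
width: 0.0878
gripper_force: 0.7
```

Run:
```python
from h import *
w=grab_frame("scene");t=grab_frame("wrist")
cv2.imwrite("pics/sc4.png",np.hstack([cv2.resize(w[170:320,280:430],(380,380),interpolation=cv2.INTER_CUBIC),t[:380,56:456]]))
```

```text
(no output)
```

View pics/sc4.png

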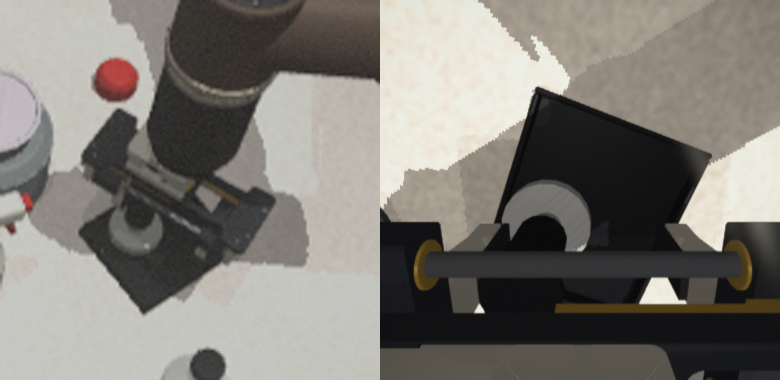

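The picture shows the pusher followed the -y finger as it opened. It is leaning on that pad at wrist crop (545,215), with its foot near the tray's -y wall, and the pad still reads 0.7 N. I'll wait to see whether it lets go.

Emit:
apply_moves --steps '[{"translation": [0, 0, 0], "rotation": [0, 0, 0]}, {"translation": [0, 0, 0], "rotation": [0, 0, 0]}, {"translation": [0, 0, 0], "rotation": [0, 0, 0]}, {"translation": [0, 0, 0], "rotation": [0, 0, 0]}, {"translation": [0, 0, 0], "rotation": [0, 0, 0]}, {"translation": [0, 0, 0], "rotation": [0, 0, 0]}, {"translation": [0, 0, 0], "rotation": [0, 0, 0]}, {"translation": [0, 0, 0], "rotation": [0, 0, 0]}, {"translation": [0, 0, 0], "rotation": [0, 0, 0]}, {"translation": [0, 0, 0], "rotation": [0, 0, 0]}]'

```text
t: 18.1
eef_pos: [0.5065, 0.2615, 0.0423]
ee_rot: [3.142, 0.0, -2.865]
force: [1.0, 1.2, -1.2]
width: 0.0876
gripper_force: 0.7
```

```bash
cat > foot.py <<'E'
from h import *
from scipy.optimize import least_squares
def foot():
    s=get_state();c=camera_model("wrist");t=grab_frame("wrist");cv2.imwrite("pics/wf.png",t)
    g=cv2.cvtColor(t,cv2.COLOR_BGR2GRAY);m=((g>75)&(g<200)).astype(np.uint8)
    sel=np.zeros_like(m)
    p0=np.array([proj(c,[x,y,.018]) for x,y in[(.43,.21),(.58,.19),(.585,.32),(.44,.335)]],int)
    cv2.fillConvexPoly(sel,cv2.convexHull(p0),1);m&=sel;m[222:]=0
    n,l,st,ce=cv2.connectedComponentsWithStats(m)
    for i in range(1,n):
        if st[i,4]<300: continue
        print(st[i].tolist(),ce[i].round().tolist())
    return s,c,g,l,st
def fit(c,pts,z):
    q=np.array([plane(c,*p,z)[:2] for p in pts])
    r=least_squares(lambda k:np.hypot(q[:,0]-k[0],q[:,1]-k[1])-k[2],[*q.mean(0),.03],loss="soft_l1",f_scale=.001)
    return r.x,np.sqrt(np.mean(r.fun**2))
E
python3 - <<'E'
from foot import *
s,c,g,l,st=foot()
print({k:np.round(s[k],3) for k in("t","eef_pos","force","width","gripper_force")})
for r in range(176,226,6):print(r,g[r,170:270:4].tolist())
E
```

```text
[163, 109, 42, 113, 421] [180.0, 181.0]
[178, 182, 88, 40, 2450] [221.0, 204.0]
{'t': np.float64(18.1), 'eef_pos': array([0.506, 0.261, 0.042]), 'force': array([ 1.032,  1.206, -1.22 ]), 'width': np.float64(0.088), 'gripper_force': np.float64(0.716)}
176 [135, 137, 136, 134, 16, 12, 20, 19, 19, 19, 21, 21, 20, 22, 22, 22, 22, 19, 21, 22, 20, 22, 21, 24, 21]
182 [136, 134, 139, 59, 19, 12, 19, 19, 19, 35, 63, 74, 75, 75, 74, 74, 72, 41, 21, 20, 21, 19, 21, 20, 21]
188 [139, 135, 134, 17, 12, 19, 20, 71, 108, 115, 118, 118, 117, 118, 117, 118, 118, 103, 76, 72, 29, 20, 20, 21, 18]
194 [139, 137, 93, 17, 13, 66, 114, 114, 116, 118, 116, 117, 117, 117, 116, 115, 114, 118, 113, 117, 84, 72, 18, 22, 20]
200 [140, 137, 16, 11, 90, 112, 113, 117, 115, 115, 115, 115, 115, 116, 113, 115, 113, 113, 116, 115, 114, 115, 71, 19, 20]
206 [139, 121, 17, 100, 112, 113, 115, 113, 114, 114, 114, 115, 112, 112, 115, 113, 116, 115, 113, 114, 117, 116, 114, 69, 17]
212 [137, 21, 20, 112, 113, 112, 112, 112, 113, 111, 112, 109, 101, 98, 109, 114, 112, 112, 116, 116, 114, 113, 112, 109, 23]
218 [128, 17, 105, 113, 112, 111, 111, 112, 109, 25, 10, 10, 12, 10, 14, 57, 101, 115, 113, 112, 113, 111, 114, 111, 56]
224 [84, 84, 51, 22, 107, 111, 111, 21, 12, 9, 11, 7, 11, 12, 11, 10, 12, 107, 112, 110, 112, 112, 108, 112, 75]
```

Run:
```python
from foot import *
c=camera_model("wrist");g=cv2.cvtColor(cv2.imread("pics/wf.png"),cv2.COLOR_BGR2GRAY)
pts=[]
for r in range(184,220):
    x=np.where(g[r,176:280]>93)[0]+176
    x=x[(x>176)]
    if r>186: 
        run=x[np.r_[True,np.diff(x)>0]]
        pts+=[(x.min()-.3,r),(x.max()+.3,r)]
for u in range(200,240):
    y=np.where(g[178:222,u]>93)[0]+178; pts.append((u,y.min()-.3))
print(pts[:6],pts[30:34])
tray=np.array([.504,.262]);a=-.083;Rt=np.array([[np.cos(a),-np.sin(a)],[np.sin(a),np.cos(a)]])
for z in(.014,.018,.022,.026):
    k,e=fit(c,pts,z);print(z,k.round(4),e.round(5),"tray-local",(Rt.T@(k[:2]-tray)).round(4))
```

```text
[(np.float64(176.7), 187), (np.float64(236.3), 187), (np.float64(176.7), 188), (np.float64(239.3), 188), (np.float64(176.7), 189), (np.float64(242.3), 189)] [(np.float64(184.7), 202), (np.float64(257.3), 202), (np.float64(183.7), 203), (np.float64(257.3), 203)]
0.014 [0.5173 0.2361 0.0308] 0.00252 tray-local [ 0.0154 -0.0247]
0.018 [0.5155 0.2362 0.0301] 0.00247 tray-local [ 0.0136 -0.0247]
0.022 [0.5138 0.2363 0.0295] 0.00241 tray-local [ 0.0119 -0.0248]
0.026 [0.512  0.2364 0.0288] 0.00235 tray-local [ 0.0101 -0.0248]
```

The foot fit puts it flat at about (0.515, 0.236), resting against the tray's -y wall at local (0.013, -0.025), which is within limits. It is only clinging to the pad, so I'll slide the pad off sideways along the pad face instead of pulling it away.

Emit:
apply_moves --steps '[{"translation": [-0.002, 0.008, 0], "rotation": [0, 0, 0]}, {"translation": [0.01, 0.011, 0], "rotation": [0, 0, 0]}, {"translation": [0.02, 0.014, 0], "rotation": [0, 0, 0]}, {"translation": [0.03, 0.017, 0], "rotation": [0, 0, 0]}, {"translation": [0.04, 0.02, 0], "rotation": [0, 0, 0]}, {"translation": [0.05, 0.023, 0], "rotation": [0, 0, 0]}, {"translation": [0.06, 0.026, 0], "rotation": [0, 0, 0]}, {"translation": [0.072, 0.029, 0], "rotation": [0, 0, 0]}, {"translation": [0.084, 0.032, 0], "rotation": [0, 0, 0]}, {"translation": [0.094, 0.035, 0], "rotation": [0, 0, 0]}]'

```text
t: 18.98
eef_pos: [0.5306, 0.2705, 0.0425]
ee_rot: [3.141, 0.001, -2.865]
force: [-0.1, -0.9, -0.3]
width: 0.0879
gripper_force: 0.0
```

```bash
cat >> foot.py <<'E'
def locate():
    s=get_state();c=camera_model("wrist");t=grab_frame("wrist")
    print({k:np.round(s[k],3).tolist() for k in("t","eef_pos","force","width","gripper_force")})
    g=cv2.cvtColor(t,cv2.COLOR_BGR2GRAY);m=((g>93)&(g<175)).astype(np.uint8);m[221:]=0
    sel=np.zeros_like(m);a=-.083;Rt=np.array([[np.cos(a),-np.sin(a)],[np.sin(a),np.cos(a)]]);o=np.array([.504,.262])
    p=np.array([proj(c,[*(o+Rt@[x,y]),.018]) for x,y in[(-.062,-.055),(.066,-.055),(.066,.056),(-.062,.056)]])
    cv2.fillConvexPoly(sel,p.astype(int),1);m&=sel
    n,l,st,ce=cv2.connectedComponentsWithStats(m);i=1+np.argmax(st[1:,4]);print("blob",st[i].tolist())
    x,y=np.where(l==i)[::-1];pts=[]
    for u in np.unique(x):
        v=y[x==u].min()
        if v<219 and v>st[i,1]-1: pts.append((u,v-.3))
    k,e=fit(c,pts,.018);print("foot",k.round(4),"res",e.round(5),"local",(Rt.T@(k[:2]-o)).round(4))
E
python3 -c "from foot import *;locate()"
```

```text
{'t': 18.983, 'eef_pos': [0.531, 0.27, 0.042], 'force': [-0.119, -0.892, -0.318], 'width': 0.088, 'gripper_force': 0.0}
blob [172, 145, 91, 76, 3368]
foot [0.5161 0.2367 0.0301] res 0.0002 local [ 0.0142 -0.0242]
```

The pad slid off. The foot is still at local (0.014, -0.024), the pad force is 0, and the circle fit is flat with a 0.2 mm residual. I'll move clear and go up.

Emit:
apply_moves --steps '[{"translation": [0.016, 0.004, 0], "rotation": [0, 0, 0]}, {"translation": [0.032, 0.004, 0], "rotation": [0, 0, 0]}, {"translation": [0.046, -0.006, 0], "rotation": [0, 0, 0]}, {"translation": [0.046, -0.01, 0.04], "rotation": [0, 0, 0]}, {"translation": [0.046, -0.01, 0.12], "rotation": [0, 0, 0]}, {"translation": [0.046, -0.01, 0.22], "rotation": [0, 0, 0]}, {"translation": [0.046, -0.01, 0.34], "rotation": [0, 0, 0]}, {"translation": [0.046, -0.01, 0.46], "rotation": [0, 0, 0]}, {"translation": [0.046, -0.01, 0.56], "rotation": [0, 0, 0]}, {"translation": [0.046, -0.01, 0.6], "rotation": [0, 0, 0]}]'

```text
t: 19.87
eef_pos: [0.5429, 0.2683, 0.1976]
ee_rot: [3.14, 0.006, -2.864]
force: [1.0, 0.4, -0.3]
width: 0.0878
gripper_force: 0.0
```

Run:
```python
from foot import *
locate()
# collar/foot check in top view, and dish height in scene view
t=grab_frame("scene");d=camera_model("scene");cv2.imwrite("pics/scend.png",t)
g=cv2.cvtColor(t,cv2.COLOR_BGR2GRAY);o=cv2.imread("pics/scene0.png")
print("dish diff vs start",cv2.absdiff(t,o)[190:240,250:300].mean())
c=camera_model("wrist");w=grab_frame("wrist")
print("pred collar px upright",proj(c,[.516,.2365,.096]))
gw=cv2.cvtColor(w,cv2.COLOR_BGR2GRAY)
u,v=proj(c,[.516,.2365,.018]).astype(int);print("foot px",u,v)
for r in range(v-30,min(v+60,380),6):print(r,gw[r,u-48:u+49:6].tolist())
```

```text
{'t': 19.867, 'eef_pos': [0.543, 0.268, 0.198], 'force': [1.039, 0.422, -0.275], 'width': 0.088, 'gripper_force': 0.0}
blob [214, 120, 52, 48, 932]
foot [0.5165 0.2365 0.0303] res 0.00026 local [ 0.0146 -0.0243]
dish diff vs start 8.82
pred collar px upright [233.8892741  156.83960496]
foot px 239 146
116 [236, 222, 225, 143, 135, 11, 27, 27, 28, 27, 27, 26, 28, 27, 28, 26, 26]
122 [237, 200, 138, 133, 117, 24, 56, 130, 132, 129, 59, 27, 26, 29, 26, 25, 25]
128 [155, 132, 135, 137, 20, 122, 130, 129, 129, 126, 128, 113, 27, 26, 26, 28, 25]
134 [161, 138, 133, 137, 37, 127, 127, 124, 107, 127, 127, 130, 45, 27, 26, 24, 24]
140 [157, 135, 134, 128, 124, 105, 22, 28, 28, 10, 127, 125, 124, 25, 25, 25, 25]
146 [154, 134, 132, 20, 120, 24, 27, 25, 27, 26, 24, 123, 124, 25, 25, 24, 23]
152 [160, 137, 135, 15, 19, 22, 22, 26, 25, 24, 21, 123, 122, 24, 22, 23, 22]
158 [163, 136, 131, 19, 16, 20, 21, 21, 23, 23, 21, 120, 55, 22, 23, 22, 23]
164 [156, 139, 34, 21, 18, 19, 21, 19, 20, 18, 18, 116, 22, 22, 23, 22, 47]
170 [154, 135, 14, 20, 22, 15, 19, 18, 20, 17, 63, 26, 26, 25, 25, 25, 50]
176 [152, 155, 9, 21, 24, 24, 22, 15, 21, 26, 26, 27, 26, 26, 26, 24, 49]
182 [153, 158, 146, 48, 14, 11, 22, 25, 26, 33, 26, 26, 25, 25, 27, 25, 46]
188 [157, 155, 153, 155, 158, 132, 38, 12, 24, 38, 25, 24, 23, 25, 23, 23, 44]
194 [156, 152, 156, 152, 160, 146, 170, 219, 118, 46, 12, 17, 22, 24, 24, 23, 41]
200 [155, 156, 157, 151, 156, 162, 160, 150, 162, 152, 160, 101, 23, 10, 19, 24, 23]
```

Emit:
apply_moves --steps '[{"translation": [0, 0, 0.04], "rotation": [0, 0, 0]}, {"translation": [0, 0, 0.08], "rotation": [0, 0, 0]}, {"translation": [0, 0, 0.08], "rotation": [0, 0, 0]}, {"translation": [0, 0, 0.08], "rotation": [0, 0, 0]}, {"translation": [0, 0, 0.08], "rotation": [0, 0, 0]}, {"translation": [0, 0, 0.08], "rotation": [0, 0, 0]}, {"translation": [0, 0, 0.08], "rotation": [0, 0, 0]}, {"translation": [0, 0, 0.08], "rotation": [0, 0, 0]}, {"translation": [0, 0, 0.08], "rotation": [0, 0, 0]}, {"translation": [0, 0, 0.08], "rotation": [0, 0, 0]}]'

```text
t: 20.85
eef_pos: [0.5414, 0.2677, 0.2122]
ee_rot: [-3.142, -0.0, -2.865]
force: [-0.6, 0.7, 0.4]
width: 0.0878
gripper_force: 0.0
```

```bash
python3 -c "
from station import *
print(job_done())"
```

```text
the job is handed in; nothing more can be done
None
```

I handed the job in at about 21 s, but it returned no verdict: the dish was pressed to the bottom and, as far as the images show, level, then held about 2.5 s and sprang back up; the pusher stands released in the tray, upright by the last wrist picture, its foot against the -y wall about 24 mm off centre but within limits, because it clung to one pad as the gripper opened.

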